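Press a bag lock plate with a toggle clamp

TASK

In the bag workshop, press the stick-on brass lock plate onto its yellow board: at the jig that holds this board, swing the toggle clamp by its orange knob over centre until its rubber foot presses on the brass plate, and leave it pressing for three seconds. Then swing the clamp back, fully open, with the board still lying in its nest. Do not operate the clamp of the other jig, which holds a dark red board.

Things in the scene. Friction and masses are not known exactly. Their poses are not given: they have to be found in the camera images.
- jig: The jig to use, fixed: plywood base 230 x 120 x 12 mm with a steel toggle clamp and a nest holding the yellow board. Origin: on the table, 5 mm from under the base's centre. z up; x runs from the clamp's handle end to the nest; y is parallel to the clamp's hinge pin. In this frame the pin is at (-20, 0, 62) mm, the nest's centre at (60, 0), its floor 12 mm up; 6 mm high stops surround the board.
- clamp (a joint): This jig's clamp lever, rad: 0 open (start), 1.30 foot on the brass, 1.38 stop. Orange ball knob, 32 mm, on an 11 mm rod; centre 130 mm from the pin, in the jig frame at (-143, 0, 106) mm when 0, (-10, 0, 192) at 1.30, on a circle over the pin. Pinch it from above on its +y and -y sides. An over-centre spring pulls it open below 0.65, shut above; each end holds; 5 N at the knob moves it.
- board: Yellow bag board, 80 x 60 x 8 mm, about 80 g, loose in the nest of the jig to use, 2 mm play. A brass lock plate 44 x 30 x 4 mm lies in the middle of its top (it is one piece with the board here). Origin: centre of its underside; x along the 80 mm side and the jig's x, z up.
- spare_clamp (a joint): Clamp lever of the other jig, of the same build, whose nest holds a plain dark red board without brass. 0 = open; it starts open and must stay so. The two jigs swap sides between runs (left or right of the robot's x axis) and each is turned by up to 23 degrees.
Mind the look-alikes: they are no part of the job. Of the things like the board, leave any that is green or turquoise; of the rest the larger one is meant.

How it is judged:
By the outcome, as a careful person would: the job done as asked, in the order asked, and still so for the second after the job is handed in, with the robot touching nothing.
It also fails if it takes over 54 s, if anything falls off the work surface, if the arm or the gripper's body presses on something with over 40 N, if the wrist force passes 120 N, or if a joint passes its speed limit or range.

ROBOT

A 6-joint arm with a two-finger parallel gripper is mounted at the origin on the work surface. World frame = base frame: x ahead of the robot, y to its left, z up, the work surface at z = 0. Lengths are in m, angles in rad, forces in N, time in s.
With the tool pointing down it reaches from about 0.375 to 0.925 m from the base axis. Payload 5.7 kg.
Tool frame: the origin (TCP) lies on the mounting face of the last link; the fingertips stand 173 mm ahead of it and the grasp point (between the pads) lies 155 mm ahead of it; x points along the fingers, z is the direction in which the jaws open and shut, and the axes are right-handed (so a half turn about x gives the same grasp; the last joint's range is limited). The gripper opens to 85 mm and grips with 20 to 120 N. Pads are 22 mm wide; open, the fingers measure 114 mm over their backs; the gripper's body (76 mm by 85 mm) begins 54 mm behind the grasp point. The pads swing forward as they close: fully open they stand 13 mm farther back than shut.
Start: joints at [-0.115, 0.359, 1.51, -0, 1.272, -0.115], TCP at [0.6, -0, 0.405] pointing down, gripper open.
Joint ranges: [-2.97, 2.97], [-1.01, 2.36], [0.21, 2.38], [-0.96, 4.11], [0.2, 2.71], [-2.98, 2.98]. Speed limits (rad/s): [2.39, 2.39, 3.14, 3.14, 3.14, 3.14].

INTERFACE

Orientations are given as a unit quaternion [x, y, z, w].
In Python, from cell import ctrl, optics gives the robot as it stands.
- The arm moves only by the tool play_rows, never from a script. Its argument "targets" is a list of rows, each a list of 4 numbers: the shift along the tool's x, y, z in cm, then the turn about the tool's x in rad. A call has exactly 8 rows; each row shifts and turns the commanded pose from where the row before left it, along the tool's axes as they then stand; what a row does not reach is not made up. A row lasts 1/10 s, in which the tool goes at most 50 mm and 8.59 degrees, less where a joint would pass 70% of its speed; a pose out of reach is approached as far as the arm can. A call is refused whole if a number of a shift passes 5 or a number of a turn 0.15, either way. A call with a gripper value outside its range is refused whole. "jaw" is the gripper's target within -1 to 1 (shut at 1, half-way at 0, fully open at -1), set as the call begins (left out, the last holds). The fingers move at their own pace and stop on an object; "grip_force" is the grip in N (left out, the last holds). Time passes only in rows, so rows that do not move let the fingers close, or fill a call up. It gives the time, the measured TCP pose, the force and the opening at its end, in the units of the state.
- ctrl.sense(): the state, without advancing time (a new reading comes with each control period).
- optics.snapshot(name): name is "scene" or "side" or "wrist"; returns a dict with "color" (400x640x3 uint8, red, green, blue), "intrinsics" (3x3 intrinsics, pixels), "k1" (the pictures are not rectified: a ray, as slopes to the right and down, at radius r is drawn at 1 + k1 r^2 times it, then the intrinsics apply), "view" (4x4, takes a point from world to camera coordinates); the wrist camera has in their place "T_tool_cam" (4x4, takes a point from camera to tool coordinates, whose origin is the TCP and whose axes are the tool frame's). Camera axes: x right, y down, z forward; pixel columns grow to the right and rows downward; lengths in m; the calibration is good to about 2 mm. A picture is of the moment at which its call begins: read the wrist's pose just before it. There is no depth.
- ctrl.close_job(): hands the job in, once; it reports no verdict.
The state is a dict: "t": time; "joint_pos": joint angles; "qvel": joint speeds; "joint_torque": joint torques, N m; "eef_pos": TCP position; "tcp_rot": TCP orientation; "wrist_force": force on the tool from outside, world axes, zero at the start; "torque": the same for the moment, N m; "width": opening from 0.0 (shut) to 1.0 (fully open).
Only numpy, scipy, OpenCV 4.12 (cv2) and the standard library are available. Lean on these libraries where they do the work, as an engineer would, in place of code of your own. Each camera call takes 0.05 s, during which the arm holds its last target.

## Working session

There is one attempt and no reset: what is moved stays moved. The work goes in short steps, Python scripts to look and compute and a tool call to move; the robot and the scene stay as the last step left them, time stands still between calls to the robot, and variables do not carry over. Pictures are saved under pics/ and viewed, and the job is handed in when it is done.

Besides the shell and the picture viewer there is one more tool, called after "Emit:" as a command line: name --pt "numbers of a row" for each row, then --argument value for the rest. play_rows: Moves the arm, as the interface text tells. Its arguments: {"type":"object","properties":{"targets":{"type":"array"},"jaw":{"type":"number"},"grip_force":{"type":"number"}},"required":["targets"]}

```bash
mkdir -p pics; ls; python3 - <<'E'
from cell import ctrl, optics
import cv2,numpy as np
s=ctrl.sense();print(s)
for n in ("scene","side"):
    d=optics.snapshot(n);cv2.imwrite(f"pics/{n}0.png",d["color"][:,:,::-1]);np.savez(f"pics/{n}0.npz",**d)
    print(n,d["intrinsics"].tolist(),d["k1"],d["view"].round(4).tolist())
E
```

```text
pics
{'t': 0.0, 'joint_pos': array([-1.15053692e-01,  3.59514317e-01,  1.51145991e+00,  8.55981159e-07,
        1.27252007e+00, -1.15058266e-01]), 'qvel': array([ 7.58011687e-05,  5.73333596e-04,  1.83334752e-04, -1.85589237e-03,
        1.26630070e-04,  3.62815621e-04]), 'joint_torque': array([ 1.96551155e-03, -5.27614331e+01, -2.78626120e+01, -6.37880498e-05,
        1.32890840e-02, -2.81424428e-05]), 'eef_pos': array([5.99624307e-01, 6.36986068e-05, 4.03837293e-01]), 'tcp_rot': array([7.59443853e-05, 7.07774315e-01, 7.90005370e-05, 7.06438609e-01]), 'wrist_force': array([-0.03295809,  1.17290516, -0.70217549]), 'torque': array([-0.03902816,  0.04457727,  0.01308306]), 'width': 1.0041228123437753}
scene [[482.70927219465034, 0.0, 324.44750774569235], [0.0, 482.70927219465034, 201.93406930408193], [0.0, 0.0, 1.0]] -0.0605035398705133 [[-0.7479, 0.6638, -0.0069, 0.5268], [0.5532, 0.6174, -0.5594, -0.3086], [-0.367, -0.4222, -0.8289, 1.1462], [0.0, 0.0, 0.0, 1.0]]
side [[373.904216888792, 0.0, 311.08223709523605], [0.0, 373.904216888792, 204.5316596154567], [0.0, 0.0, 1.0]] -0.07389912611685173 [[-0.8132, -0.5816, -0.02, 0.5479], [-0.352, 0.519, -0.779, 0.3077], [0.4635, -0.6264, -0.6268, 0.565], [0.0, 0.0, 0.0, 1.0]]
```

View pics/scene0.png

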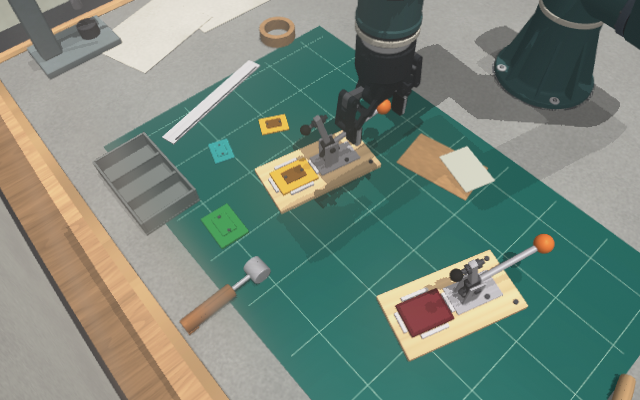

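View pics/side0.png

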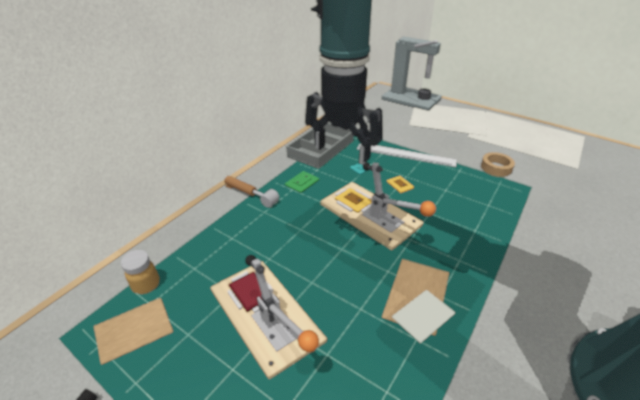

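```bash
cat > h.py <<'E'
import numpy as np,cv2
def ray(d,uv):
    K=d["intrinsics"];k=float(d["k1"])
    p=cv2.undistortPoints(np.array([[uv]],float),K,np.array([k,0,0,0,0]))[0,0]
    V=d["view"];R=V[:3,:3];t=V[:3,3]
    return -R.T@t, R.T@np.array([p[0],p[1],1.])
def plane(d,uv,z):
    o,r=ray(d,uv);return o+r*(z-o[2])/r[2]
def tri(a,b):
    (o1,r1),(o2,r2)=a,b
    s=np.linalg.lstsq(np.stack([r1,-r2],1),o2-o1,rcond=None)[0]
    p,q=o1+s[0]*r1,o2+s[1]*r2
    return (p+q)/2,np.linalg.norm(p-q)
def proj(d,P):
    V=d["view"];R,_=cv2.Rodrigues(V[:3,:3])
    return cv2.projectPoints(np.array(P,float).reshape(-1,3),R,V[:3,3],d["intrinsics"],np.array([float(d["k1"]),0,0,0,0]))[0][:,0]
def blobs(d,lo,hi,amin=30):
    h=cv2.cvtColor(d["color"],cv2.COLOR_RGB2HSV);m=cv2.inRange(h,lo,hi)
    n,l,s,c=cv2.connectedComponentsWithStats(m)
    return m,[(int(s[i,4]),s[i,:4].tolist(),c[i].round(2).tolist()) for i in range(1,n) if s[i,4]>=amin]
E
python3 - <<'E'
from h import *
D={n:dict(np.load(f"pics/{n}0.npz")) for n in("scene","side")}
for n in D:
    d=D[n]
    print(n,"orange",blobs(d,(5,190,150),(13,255,255))[1]);print(" yellow",blobs(d,(20,150,130),(28,255,255))[1])
x,y,w,h=245,90,160,130
c=D["scene"]["color"][y:y+h,x:x+w,::-1];cv2.imwrite("pics/c0.png",cv2.resize(c,None,fx=5,fy=4.6,interpolation=cv2.INTER_CUBIC) if 0 else cv2.resize(c,(720,585),interpolation=cv2.INTER_CUBIC))
x,y,w,h=310,150,140,110
c=D["side"]["color"][y:y+h,x:x+w,::-1];cv2.imwrite("pics/c1.png",cv2.resize(c,(700,550),interpolation=cv2.INTER_CUBIC))
E
```

```text
scene orange []
 yellow [(280, [259, 115, 30, 19], [273.39, 124.68]), (630, [270, 158, 48, 37], [293.27, 176.36])]
side orange []
 yellow [(48, [393, 178, 15, 10], [400.19, 183.44]), (81, [343, 191, 24, 15], [355.57, 199.21])]
```

View pics/c0.png

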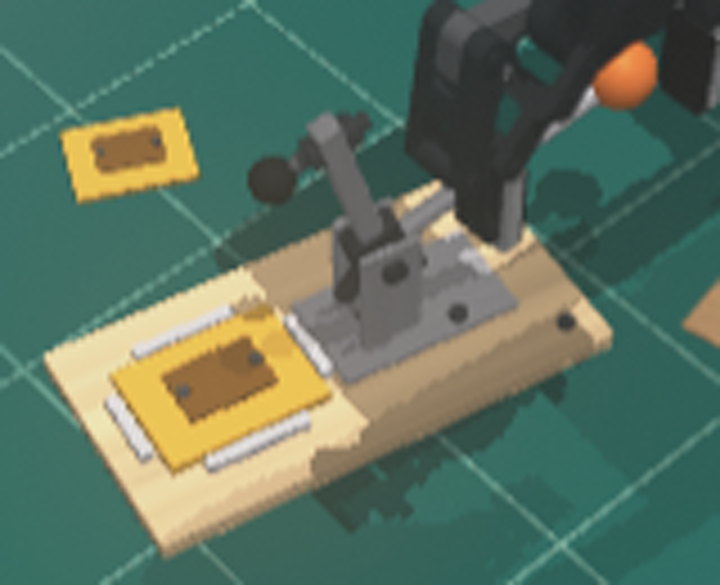

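View pics/c1.png

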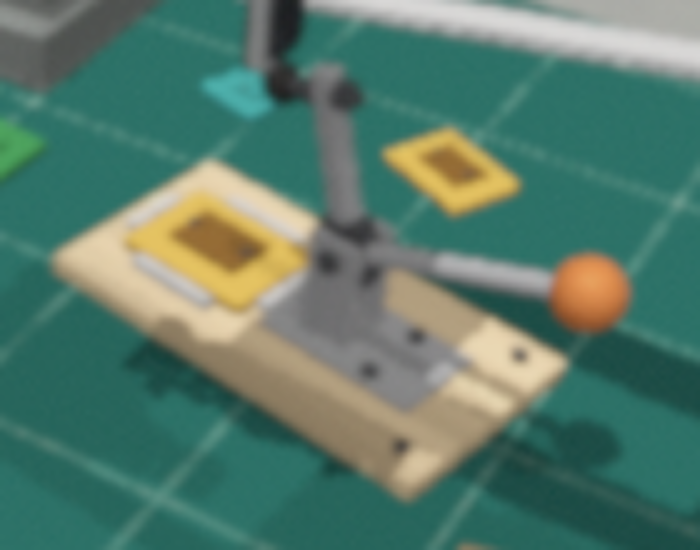

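```bash
python3 - <<'E'
from h import *
D={n:dict(np.load(f"pics/{n}0.npz")) for n in("scene","side")}
S,T=D["scene"],D["side"]
for n in D: print(n,blobs(D[n],(5,150,120),(14,255,255),15)[1])
k,e=tri(ray(S,(384.1,106.7)),ray(T,(428,208.6)));print("knob",k,e)
for uv in [(255,168.9),(282,211.5),(380.8,163.5)]: print("S",plane(S,uv,.012).round(4))
for uv in [(321,202.5),(352,182),(423.4,222),(391.3,247)]: print("T",plane(T,uv,.012).round(4))
for d in (S,T):
    m,_=blobs(d,(17,120,100),(30,255,255))
    n,l,s,c=cv2.connectedComponentsWithStats(m)
# board: corners in scene crop
b=[plane(S,(245+u/4.5,90+v/4.5),.020) for u,v in [(110,378),(178,472),(332,395),(262,310)]]
print("board",np.round(b,4),np.mean(b,0)); 
b=[plane(T,(310+u/5,150+v/5),.020) for u,v in [(127,243),(200,190),(305,258),(238,308)]]
print("boardT",np.round(b,4),np.mean(b,0))
E
```

```text
scene [(135, [377, 99, 14, 14], [384.09, 106.39]), (290, [535, 234, 19, 19], [543.94, 242.86])]
side [(151, [421, 202, 14, 14], [427.35, 208.35]), (283, [299, 331, 19, 20], [308.2, 340.72])]
knob [ 0.45021955 -0.11005972  0.1063511 ] 0.0021317989584491576
S [ 0.6959 -0.2209  0.012 ]
S [ 0.7194 -0.1044  0.012 ]
S [ 0.497  -0.0611  0.012 ]
T [ 0.7143 -0.1005  0.012 ]
T [ 0.695 -0.222  0.012]
T [ 0.4699 -0.1759  0.012 ]
T [ 0.4963 -0.0573  0.012 ]
board [[ 0.6853 -0.1857  0.02  ]
 [ 0.6947 -0.1264  0.02  ]
 [ 0.6186 -0.1133  0.02  ]
 [ 0.6105 -0.1703  0.02  ]] [ 0.65226198 -0.14893903  0.02      ]
boardT [[ 0.6873 -0.1258  0.02  ]
 [ 0.68   -0.1856  0.02  ]
 [ 0.6067 -0.1657  0.02  ]
 [ 0.6149 -0.1128  0.02  ]] [ 0.64720895 -0.14748101  0.02      ]
```

The scene image shows two jigs. The one with the yellow board and brass plate is at (293,176), with its knob at (384,106). The other holds a plain dark red board at (424,312), with its knob at (544,243). There are three look-alikes: a smaller loose yellow board at (273,124), a turquoise one at (221,150) and a green one at (224,225). The board I want is the larger yellow one in the nest, and the crop confirms it. The jig's yaw is about -11.2°, and the knob is at about (0.450, -0.110, 0.106).

Emit:
play_rows --pt "0 0 0 -0.14" --pt "0 0 0 -0.14" --pt "0 0 0 -0.14" --pt "0 0 0 -0.14" --pt "0 0 0 -0.14" --pt "0 0 0 -0.14" --pt "0 0 0 -0.14" --pt "0 0 0 -0.14" --jaw -1 --grip_force 40

```text
t: 0.9
eef_pos: [0.5998, 0.0, 0.4042]
tcp_rot: [-0.377, 0.598, 0.378, 0.598]
wrist_force: [0.6, -0.0, -0.5]
width: 1.003
```

Emit:
play_rows --pt "0 0 0 -0.125" --pt "0 0 0 -0.13" --pt "0 2.1 -2.3 0" --pt "0 2.1 -2.3 0" --pt "0 2.1 -2.3 0" --pt "0 2.1 -2.3 0" --pt "0 2.1 -2.3 0" --pt "0 2.1 -2.3 0"

```text
t: 1.7
eef_pos: [0.4483, -0.1113, 0.4044]
tcp_rot: [-0.449, 0.547, 0.449, 0.546]
wrist_force: [-0.1, -0.9, 0.0]
width: 1.002
```

```bash
cat >> h.py <<'E'
from scipy.spatial.transform import Rotation as Rn
E
python3 - <<'E'
from cell import ctrl, optics
from h import *
s=ctrl.sense();w=optics.snapshot("wrist")
S=optics.snapshot("scene");T=optics.snapshot("side")
for n,d in(("scene",S),("side",T),("wrist",w)): cv2.imwrite(f"pics/{n}1.png",d["color"][:,:,::-1])
np.savez("pics/s1.npz",**S)
R=Rn.from_quat(s["tcp_rot"]).as_matrix();print(s["t"],s["eef_pos"],R.round(4).tolist(),s["wrist_force"])
bs={}
for n,d in(("scene",S),("side",T),("wrist",w)):
    if n=="wrist":
        M=np.eye(4);M[:3,:3]=R;M[:3,3]=s["eef_pos"];d["view"]=np.linalg.inv(M@d["T_tool_cam"])
    b=blobs(d,(5,150,120),(14,255,255),15)[1];print(n,b);bs[n]=b
E
```

```text
1.7 [ 0.44827662 -0.11130928  0.40436605] [[-0.0008, -0.9809, 0.1943], [0.0002, 0.1943, 0.9809], [-1.0, 0.0008, 0.0]] [-0.13165645 -0.87433874  0.0428533 ]
scene [(170, [375, 98, 15, 15], [382.5, 105.18]), (288, [535, 234, 19, 19], [544.01, 242.81])]
side [(143, [421, 202, 14, 13], [427.29, 208.21]), (288, [299, 331, 19, 20], [308.17, 340.65])]
wrist [(1054, [298, 178, 39, 36], [316.63, 195.37])]
```

View pics/wrist1.png

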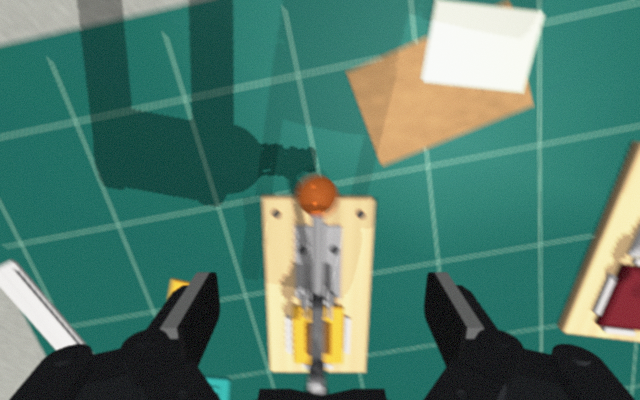

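View pics/scene1.png

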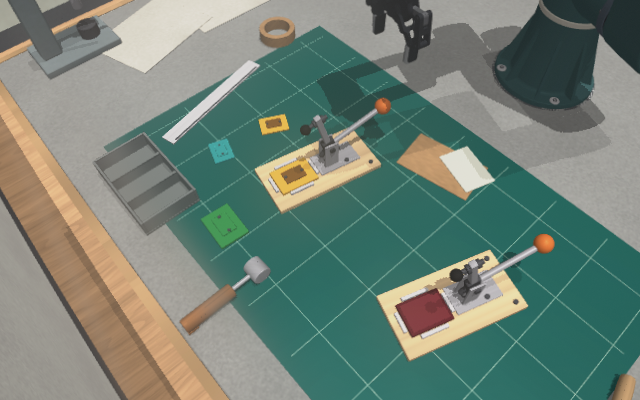

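```bash
python3 - <<'E'
from cell import ctrl, optics
from h import *
s=ctrl.sense();w=optics.snapshot("wrist");R=Rn.from_quat(s["tcp_rot"]).as_matrix()
M=np.eye(4);M[:3,:3]=R;M[:3,3]=s["eef_pos"];w["view"]=np.linalg.inv(M@w["T_tool_cam"])
S=dict(np.load("pics/s1.npz"));T=dict(np.load("pics/side0.npz"))
m,b=blobs(w,(3,120,60),(16,255,255),200);print(b)
W=(317.3,195.6)
for a in (tri(ray(S,(382.8,105.6)),ray(T,(427.7,208.5))),tri(ray(S,(382.8,105.6)),ray(w,W)),tri(ray(w,W),ray(T,(427.7,208.5)))): print(a)
k=plane(w,W,.106);print(k, "delta tool", R.T@(k-s["eef_pos"])*100)
E
```

```text
[(1458, [351, 42, 78, 104], [386.03, 86.05]), (1335, [415, 91, 119, 58], [473.48, 114.73]), (281, [380, 140, 45, 26], [397.73, 152.89]), (1276, [300, 179, 42, 40], [320.49, 199.14])]
(array([ 0.45083192, -0.11266455,  0.10589161]), np.float64(0.0006329908046541829))
(array([ 0.45040422, -0.11455762,  0.10528013]), np.float64(0.0023099167612125903))
(array([ 0.45173223, -0.115741  ,  0.10304477]), np.float64(8.864793035567933e-05))
[ 0.45077971 -0.11552409  0.106     ] delta tool [29.84997982 -0.35657756 -0.3622023 ]
```

Emit:
play_rows --pt "2 -0.3 -0.25 0" --pt "2.2 0 0 0" --pt "2.2 0 0 0" --pt "2.2 0 0 0" --pt "2 0 0 0" --pt "2 0 0 0" --pt "1.5 0 0 0" --pt "0.6 0 0 0"

```text
t: 2.7
eef_pos: [0.4525, -0.1132, 0.2562]
tcp_rot: [-0.448, 0.547, 0.45, 0.546]
wrist_force: [0.2, -1.3, 0.1]
width: 1.0
```

```bash
python3 - <<'E'
from cell import ctrl, optics
from h import *
s=ctrl.sense();print(s["t"],s["eef_pos"],s["wrist_force"])
for n in("wrist","side","scene"):
    d=optics.snapshot(n);cv2.imwrite(f"pics/{n}2.png",d["color"][:,:,::-1])
    if n=="side":cv2.imwrite("pics/c2.png",cv2.resize(d["color"][120:260,340:500,::-1],(640,560)))
E
```

```text
2.7 [ 0.4525218  -0.11318751  0.25615306] [ 0.24308769 -1.25139365  0.10182454]
```

View pics/wrist2.png

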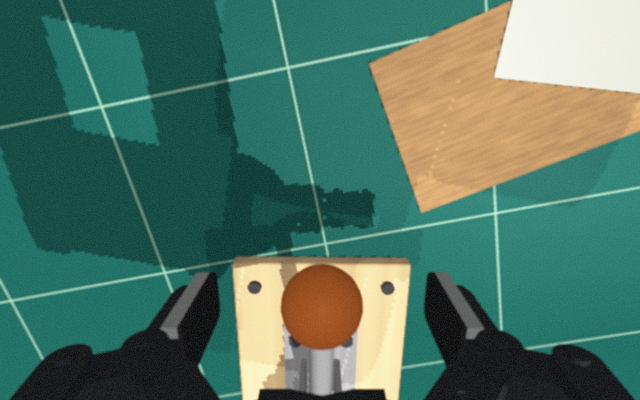

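View pics/c2.png

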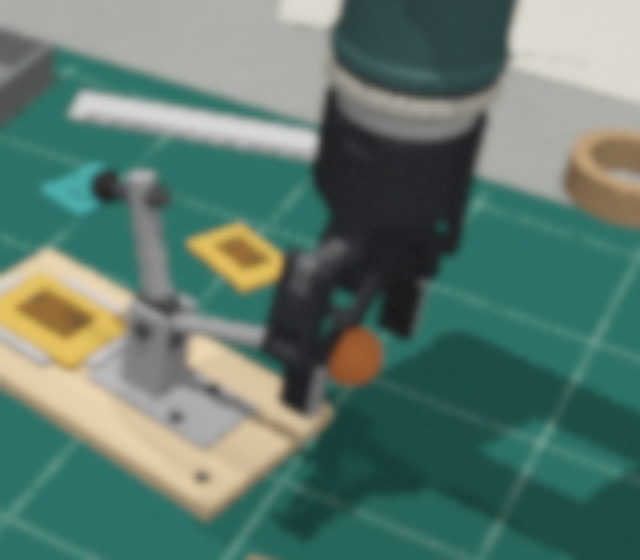

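```bash
python3 - <<'E'
from cell import ctrl, optics
from h import *
w=optics.snapshot("wrist");w["view"]=np.linalg.inv(w["T_tool_cam"])
print(proj(w,[[.15,0,0],[.155,0,0],[.15,.005,0]]))
h=cv2.cvtColor(w["color"],cv2.COLOR_RGB2HSV);m=cv2.inRange(h,(3,150,50),(14,255,255));m[:258]=0
c=max(cv2.findContours(m,0,2)[0],key=cv2.contourArea);print(cv2.minEnclosingCircle(c))
E
```

```text
[[322.57875698 301.97502694]
 [322.53611922 294.73157726]
 [322.59507199 290.78636083]]
((322.3442077636719, 304.19964599609375), 42.201141357421875)
```

Emit:
play_rows --pt "0 -0.1 0 0" --pt "0 0 0 0" --pt "0 0 0 0" --pt "0 0 0 0" --pt "0 0 0 0" --pt "0 0 0 0" --pt "0 0 0 0" --pt "0 0 0 0" --jaw 1 --grip_force 50

```text
t: 3.7
eef_pos: [0.4532, -0.1135, 0.2584]
tcp_rot: [-0.448, 0.546, 0.449, 0.547]
wrist_force: [0.2, 5.4, 6.6]
width: 0.348
```

```bash
python3 - <<'E'
from cell import ctrl, optics
from h import *
s=ctrl.sense();print(s["t"],s["eef_pos"],s["wrist_force"],s["width"])
for n in("wrist","side"):
    d=optics.snapshot(n);cv2.imwrite(f"pics/{n}3.png",d["color"][:,:,::-1])
# arc in jig frame: r=130 about pin; increments per 0.1 rad in tool axes (cm): x(down)=-dz, y=-dx
a0=np.arctan2(44,-123);r=13.06
p=lambda q:(r*np.cos(a0-q),r*np.sin(a0-q))
Q=np.arange(0,1.36,.08125)
P=np.array([p(q) for q in Q]);print(np.c_[Q[1:],-np.diff(P[:,1]),-np.diff(P[:,0])].round(3))
E
```

```text
3.7 [ 0.45315311 -0.11352599  0.25838727] [0.23168235 5.41741186 6.55252974] 0.3481148462130592
[[ 0.081 -0.984 -0.398]
 [ 0.162 -0.948 -0.476]
 [ 0.244 -0.906 -0.551]
 [ 0.325 -0.858 -0.623]
 [ 0.406 -0.805 -0.691]
 [ 0.488 -0.746 -0.754]
 [ 0.569 -0.683 -0.812]
 [ 0.65  -0.615 -0.865]
 [ 0.731 -0.542 -0.912]
 [ 0.812 -0.467 -0.953]
 [ 0.894 -0.388 -0.987]
 [ 0.975 -0.306 -1.016]
 [ 1.056 -0.223 -1.037]
 [ 1.138 -0.138 -1.052]
 [ 1.219 -0.052 -1.06 ]
 [ 1.3    0.034 -1.06 ]]
```

View pics/wrist3.png

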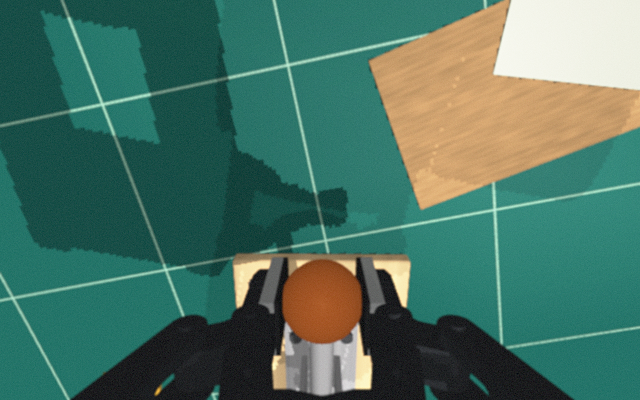

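Emit:
play_rows --pt "-0.98 -0.4 0 0" --pt "-0.95 -0.48 0 0" --pt "-0.91 -0.55 0 0" --pt "-0.86 -0.62 0 0" --pt "-0.8 -0.69 0 0" --pt "-0.75 -0.75 0 0" --pt "0 0 0 0" --pt "0 0 0 0"

```text
t: 4.6
eef_pos: [0.4872, -0.1205, 0.3108]
tcp_rot: [-0.448, 0.547, 0.449, 0.547]
wrist_force: [-1.0, 5.4, -4.2]
width: 0.343
```

```bash
cat > st.py <<'E'
from cell import ctrl, optics
from h import *
import sys
s=ctrl.sense();print(s["t"],s["eef_pos"],s["wrist_force"],s["width"])
e=s["eef_pos"]-np.array([.571,-.1333,.062]);x=e[:2]@np.array([.981,-.194]);z=e[2]-.152
print("rel pin x,z,lat mm",x*1e3,z*1e3,e[:2]@np.array([.194,.981])*1e3,"r",np.hypot(x,z)*1e3,"q",np.arctan2(44,-123)-np.arctan2(z,x))
k=sys.argv[1]
for n in("wrist","side","scene"):
    d=optics.snapshot(n);cv2.imwrite(f"pics/{n}{k}.png",d["color"][:,:,::-1])
a=cv2.imread(f"pics/side{k}.png")[100:260,310:500];b=cv2.imread(f"pics/scene{k}.png")[40:230,220:440]
cv2.imwrite(f"pics/m{k}.png",np.hstack([cv2.resize(a,(399,336)),cv2.resize(b,(389,336))]))
E
python3 st.py 4
```

```text
4.6 [ 0.4871621  -0.12048324  0.31079756] [-0.96055088  5.41410085 -4.16796458] 0.3431450103608594
rel pin x,z,lat mm -84.73142881261424 96.79755874099614 -3.6913056178361874 r 128.64362559739877 q 0.5082310959932115
```

View pics/m4.png

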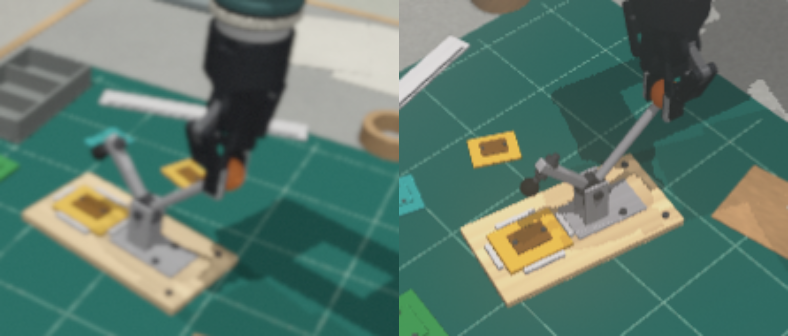

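View pics/wrist4.png

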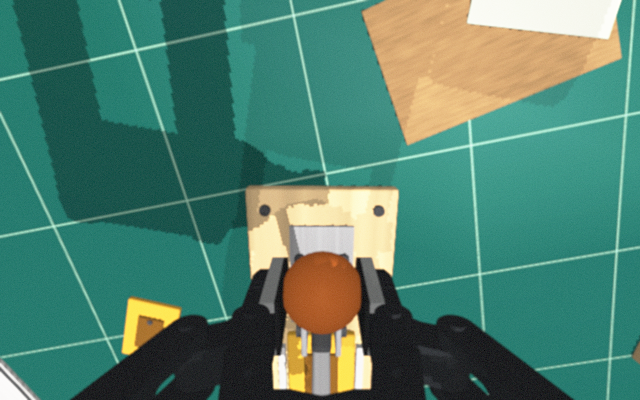

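The lever follows the gripper and the knob stays pinched. I'll carry on along the arc.

Emit:
play_rows --pt "-0.7 -0.8 0.1 0" --pt "-0.62 -0.86 0.1 0" --pt "-0.54 -0.91 0 0" --pt "-0.47 -0.95 0 0" --pt "-0.39 -0.99 0 0" --pt "-0.3 -1.02 0 0" --pt "-0.22 -1.04 0 0" --pt "0 0 0 0"

```text
t: 5.55
eef_pos: [0.5556, -0.1337, 0.3446]
tcp_rot: [-0.452, 0.545, 0.446, 0.547]
wrist_force: [2.4, -5.4, -4.8]
width: 0.343
```

```bash
python3 st.py 5
```

```text
5.55 [ 0.55564147 -0.13367827  0.34455307] [ 2.36705716 -5.36472894 -4.80721231] 0.34324940353363775
rel pin x,z,lat mm -14.993338184926717 130.55307003915541 -3.3506353568612735 r 131.41120304820365 q 1.1129136264911585
```

View pics/m5.png

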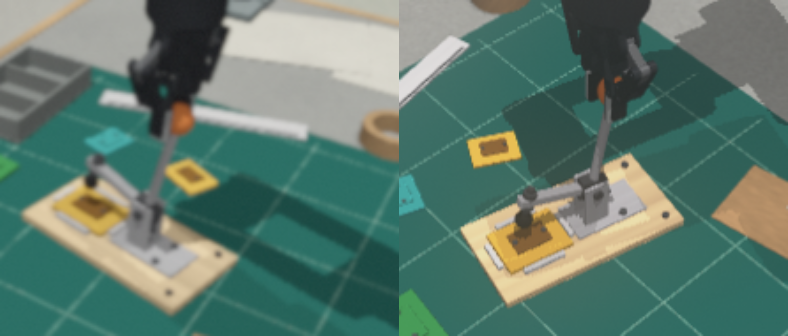

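Emit:
play_rows --pt "-0.12 -0.9 -0.1 0" --pt "-0.05 -0.9 0 0" --pt "0 -0.8 0 0" --pt "0.03 -0.5 0 0" --pt "0 0 0 0" --pt "0 0 0 0" --pt "0 0 0 0" --pt "0 0 0 0"

```text
t: 6.5
eef_pos: [0.585, -0.1394, 0.3459]
tcp_rot: [-0.451, 0.545, 0.447, 0.548]
wrist_force: [5.6, -2.5, 1.4]
width: 0.003
```

```bash
python3 st.py 6
```

```text
6.5 [ 0.58503255 -0.13937617  0.34586961] [ 5.59402779 -2.46167459  1.42157823] 0.002639125610315286
rel pin x,z,lat mm 14.94470418988755 131.86961296041375 -3.2384040564722176 r 132.71374836712496 q 1.340105374804055
```

View pics/m6.png

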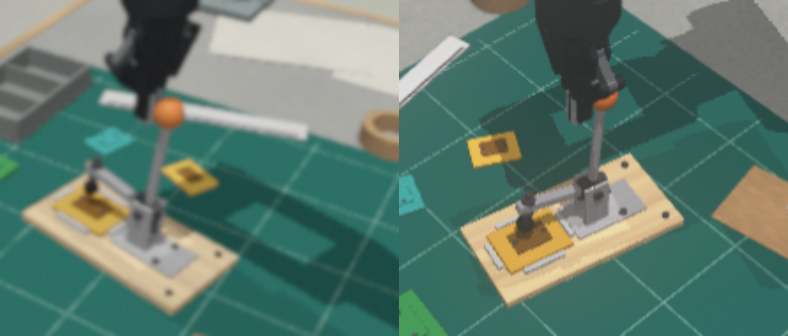

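The knob squeezed out backwards and the gripper has shut on the nest side of it, which blocks its travel. I'll move the gripper forward so the spring can finish closing the clamp.

Emit:
play_rows --pt "0 -0.5 0 0" --pt "0 -0.5 0 0" --pt "0 -1 0 0" --pt "0 -1.5 0 0" --pt "0 -1.5 0 0" --pt "-1 -1 0 0" --pt "-3 0 0 0" --pt "-3 0 0 0"

```text
t: 7.45
eef_pos: [0.6408, -0.1497, 0.4125]
tcp_rot: [-0.447, 0.547, 0.451, 0.545]
wrist_force: [0.0, 0.0, 0.4]
width: -0.002
```

```bash
python3 st.py 7; python3 - <<'E'
from h import *
S=dict(np.load("pics/scene0.npz"));T=dict(np.load("pics/side0.npz"))
P={}
for n,d in(("scene",S),("side",T)):
    d["color"]=cv2.imread(f"pics/{n}7.png")[:,:,::-1].copy();b=blobs(d,(5,150,120),(14,255,255),15)[1];print(n,b);
    P[n]=[min(b,key=lambda q:q[2][1])[2]][0]
k,e=tri(ray(S,P["scene"]),ray(T,P["side"]));x=(k-[.571,-.1333,.062])
print(k,e,x[:2]@[.981,-.194],x[:2]@[.194,.981],x[2],"q",np.arctan2(44,-123)-np.arctan2(x[2],x[:2]@[.981,-.194]))
E
```

```text
7.45 [ 0.64083056 -0.14974721  0.41253541] [0.02548907 0.03966636 0.44954414] -0.0015098682299693703
rel pin x,z,lat mm 71.69453667383326 198.53541118977554 -2.587582397413153 r 211.08390768878823 q 1.5738016369155141
scene [(237, [314, 89, 18, 18], [322.82, 97.29]), (288, [535, 234, 19, 19], [544.01, 242.81])]
side [(126, [376, 143, 12, 13], [381.33, 149.16]), (286, [299, 331, 19, 20], [308.19, 340.69])]
[ 0.58239852 -0.13956974  0.19250953] 0.0010893742286680202 0.012398280166085759 -0.003939303023637081 0.13050952828150125 q 1.3219722499747466
```

View pics/m7.png

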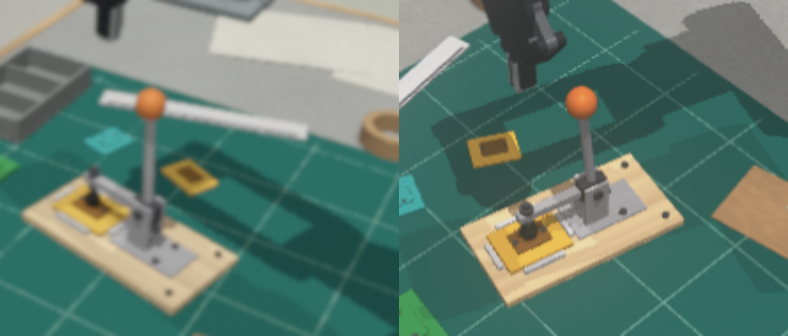

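Emit:
play_rows --pt "-1 0 0 0" --pt "0 1 -0.1 0" --pt "0 1 0 0" --pt "0 1 0 0" --pt "0 1 0 0" --pt "0 1 0 0" --pt "0 0.9 0 0" --pt "0 0 0 0" --jaw -1

```text
t: 8.4
eef_pos: [0.5817, -0.1395, 0.4241]
tcp_rot: [-0.448, 0.547, 0.449, 0.546]
wrist_force: [0.4, 0.3, 0.7]
width: 0.998
```

```bash
python3 st.py 8; python3 - <<'E'
from cell import ctrl, optics
from h import *
a=cv2.imread("pics/scene7.png")[130:215,250:370];cv2.imwrite("pics/f7.png",cv2.resize(a,(720,510),interpolation=cv2.INTER_CUBIC))
w=optics.snapshot("wrist");w["view"]=np.linalg.inv(w["T_tool_cam"])
zk=ctrl.sense()["eef_pos"][2]-.1925
h=cv2.cvtColor(w["color"],cv2.COLOR_RGB2HSV);m=cv2.inRange(h,(3,150,50),(14,255,255));m[:150]=0
c=max(cv2.findContours(m,0,2)[0],key=cv2.contourArea);(u,r)=cv2.minEnclosingCircle(c);print(u,r)
o,d=ray(w,u);print("knob in tool cm",(o+d*(zk-o[0])/d[0])*100)
E
```

```text
8.4 [ 0.58171477 -0.13954054  0.42407361] [0.44574014 0.27140454 0.68522235] 0.9982234622820381
rel pin x,z,lat mm 11.72185701110549 210.07361155107665 -4.043305445710513 r 210.40039021328226 q 1.2829984588086811
(321.5921936035156, 223.79859924316406) 25.93484878540039
knob in tool cm [23.15990976 -0.02907977 -0.03162181]
```

View pics/f7.png

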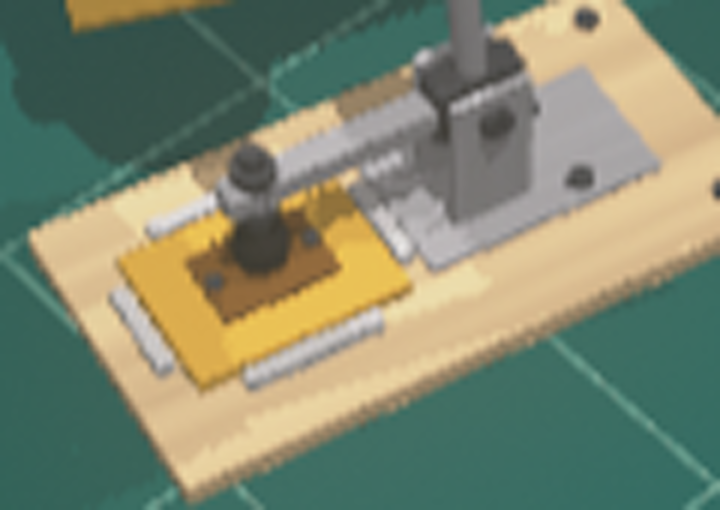

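View pics/wrist8.png

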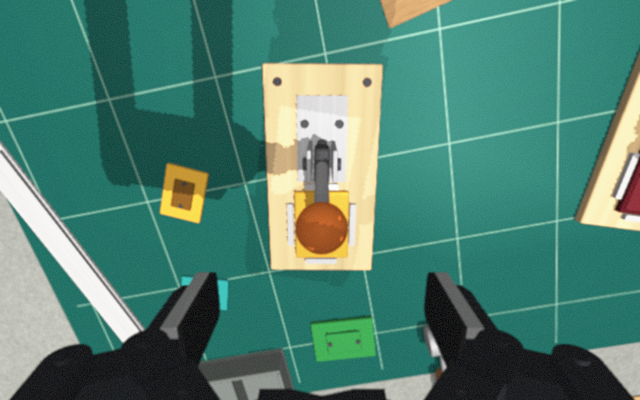

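The foot is on the brass plate in the crop. I'll hold still with the gripper clear so the clamp presses for well over 3 s.

Emit:
play_rows --pt "0 0 0 0" --pt "0 0 0 0" --pt "0 0 0 0" --pt "0 0 0 0" --pt "0 0 0 0" --pt "0 0 0 0" --pt "0 0 0 0" --pt "0 0 0 0"

```text
t: 9.4
eef_pos: [0.583, -0.1399, 0.424]
tcp_rot: [-0.449, 0.547, 0.449, 0.546]
wrist_force: [0.6, -0.8, -0.2]
width: 1.001
```

Emit:
play_rows --pt "0 0 0 0" --pt "0 0 0 0" --pt "0 0 0 0" --pt "0 0 0 0" --pt "0 0 0 0" --pt "0 0 0 0" --pt "0 0 0 0" --pt "0 0 0 0"

```text
t: 10.2
eef_pos: [0.5831, -0.1399, 0.424]
tcp_rot: [-0.449, 0.547, 0.449, 0.546]
wrist_force: [-0.3, 0.6, -0.3]
width: 1.001
```

Emit:
play_rows --pt "0 0 0 0" --pt "0 0 0 0" --pt "0 0 0 0" --pt "0 0 0 0" --pt "0 0 0 0" --pt "0 0 0 0" --pt "0 0 0 0" --pt "0 0 0 0"

```text
t: 11.0
eef_pos: [0.5831, -0.1399, 0.424]
tcp_rot: [-0.449, 0.546, 0.449, 0.546]
wrist_force: [-0.3, -0.4, 0.2]
width: 0.996
```

Emit:
play_rows --pt "0 0 0 0" --pt "0 0 0 0" --pt "0 0 0 0" --pt "0 0 0 0" --pt "0 0 0 0" --pt "0 0 0 0" --pt "0 0 0 0" --pt "0 0 0 0"

```text
t: 11.8
eef_pos: [0.5831, -0.1399, 0.424]
tcp_rot: [-0.449, 0.546, 0.449, 0.546]
wrist_force: [0.0, -0.4, -1.5]
width: 1.001
```

Emit:
play_rows --pt "1.2 0 0 0" --pt "1.2 0 0 0" --pt "1.2 0 0 0" --pt "1.2 0 0 0" --pt "1.2 0 0 0" --pt "1.2 0 0 0" --pt "1 0 0 0" --pt "0.2 0 0 0"

```text
t: 12.6
eef_pos: [0.5826, -0.1397, 0.3383]
tcp_rot: [-0.448, 0.547, 0.45, 0.546]
wrist_force: [-0.1, 0.1, -0.5]
width: 0.999
```

```bash
python3 st.py 9; python3 - <<'E'
from cell import ctrl, optics
from h import *
w=optics.snapshot("wrist");w["view"]=np.linalg.inv(w["T_tool_cam"])
zk=ctrl.sense()["eef_pos"][2]-.1925
h=cv2.cvtColor(w["color"],cv2.COLOR_RGB2HSV);m=cv2.inRange(h,(3,150,50),(14,255,255));m[:150]=0
c=max(cv2.findContours(m,0,2)[0],key=cv2.contourArea);(u,r)=cv2.minEnclosingCircle(c);print(u,r)
o,d=ray(w,u);print("knob in tool cm",(o+d*(zk-o[0])/d[0])*100)
E
```

```text
12.6 [ 0.58255227 -0.13972119  0.33827138] [-0.08532513  0.0570381  -0.52085573] 0.9991144396874133
rel pin x,z,lat mm 12.578486518434653 124.27138381365502 -4.058050403365617 r 124.90634554759498 q 1.3281317856827526
(320.5, 308.4646911621094) 43.60710144042969
knob in tool cm [14.79095914 -0.14859074 -0.08047383]
```

View pics/wrist9.png

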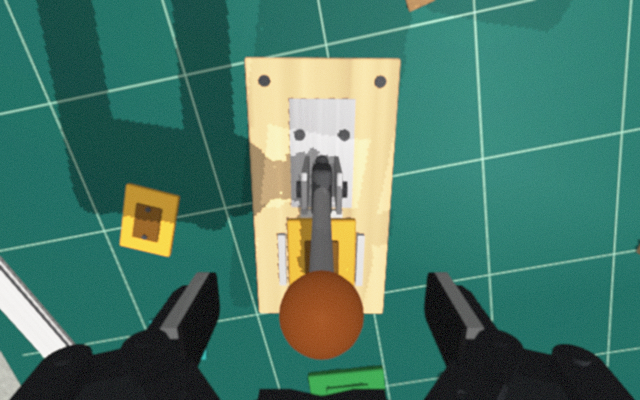

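View pics/m9.png

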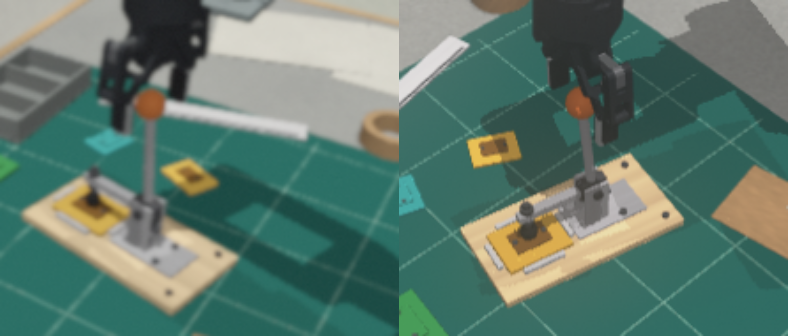

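Emit:
play_rows --pt "0 -0.25 -0.05 0" --pt "0 0 0 0" --pt "0 0 0 0" --pt "0 0 0 0" --pt "0 0 0 0" --pt "0 0 0 0" --pt "0 0 0 0" --pt "0 0 0 0" --jaw 1 --grip_force 80

```text
t: 13.6
eef_pos: [0.5856, -0.1406, 0.3406]
tcp_rot: [-0.449, 0.546, 0.449, 0.547]
wrist_force: [-0.1, 2.7, 6.4]
width: 0.343
```

```bash
python3 st.py 10
```

```text
13.6 [ 0.58558129 -0.14059377  0.34055374] [-0.09737418  2.67109526  6.39200326] 0.34318027086300784
rel pin x,z,lat mm 15.719238716882748 126.55374064877986 -4.326419522734854 r 127.52624725144618 q 1.350834515307663
```

View pics/wrist10.png

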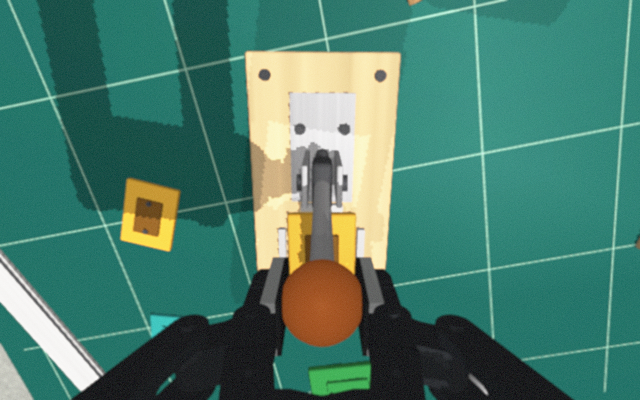

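Emit:
play_rows --pt "-0.03 0.8 0 0" --pt "0.03 1.06 0 0" --pt "0.1 1.05 0 0" --pt "0.18 1.04 0 0" --pt "0.26 1.02 0 0" --pt "0.35 1.0 0 0" --pt "0.43 0.97 0 0" --pt "0 0 0 0"

```text
t: 14.55
eef_pos: [0.5156, -0.1269, 0.326]
tcp_rot: [-0.448, 0.547, 0.45, 0.546]
wrist_force: [-0.0, 0.5, -0.5]
width: 0.005
```

```bash
python3 st.py 11
```

```text
14.55 [ 0.51556373 -0.12692375  0.3259901 ] [-0.04116273  0.52667747 -0.53146707] 0.004925038908565014
rel pin x,z,lat mm -55.61996871174874 111.99009759626108 -4.499533095410359 r 125.04144464582929 q 0.7662928126472099
```

View pics/wrist11.png

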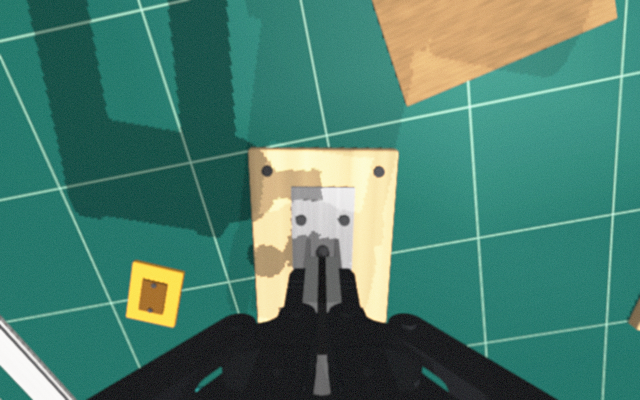

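View pics/m11.png

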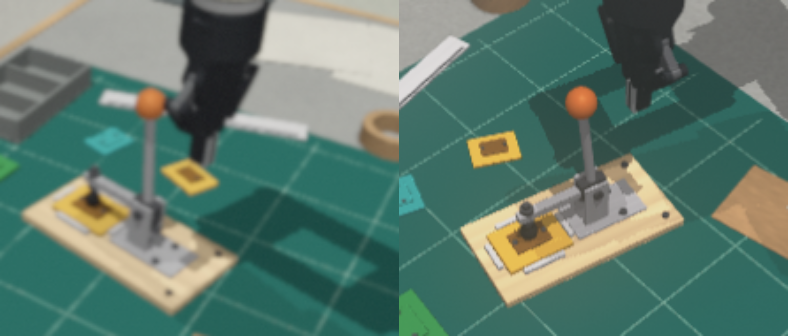

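The knob slipped out of the pinch again and the clamp is still shut. I'll go over to the nest side of the knob and push it open with the shut fingers, since the spring takes over below 0.65.

Emit:
play_rows --pt "-2.2 0 0 0" --pt "-2.2 0 0 0" --pt "-2.2 0 0 0" --pt "-2.4 0 0 0" --pt "0 -2 0 0" --pt "0 -3 0 0" --pt "0 -3 0 0" --pt "0 -3 0 0"

```text
t: 15.5
eef_pos: [0.6267, -0.1492, 0.4167]
tcp_rot: [-0.449, 0.547, 0.449, 0.547]
wrist_force: [1.2, -1.0, -0.3]
width: -0.001
```

Emit:
play_rows --pt "0 -0.6 0.05 0" --pt "0 0 0 0" --pt "1.6 0 0 0" --pt "1.6 0 0 0" --pt "1.6 0 0 0" --pt "1.6 0 0 0" --pt "0.8 0 0 0" --pt "0 0 0 0"

```text
t: 16.3
eef_pos: [0.63, -0.1491, 0.3436]
tcp_rot: [-0.448, 0.547, 0.45, 0.546]
wrist_force: [-1.2, -0.0, 0.8]
width: 0.002
```

```bash
python3 st.py 12
```

```text
16.3 [ 0.63002618 -0.14913179  0.34356377] [-1.20253024 -0.01390263  0.76064808] 0.0015270217616179858
rel pin x,z,lat mm 60.976055291931765 129.56377478880606 -4.079909506500639 r 143.19515025478054 q 1.6671307906666022
```

View pics/m12.png

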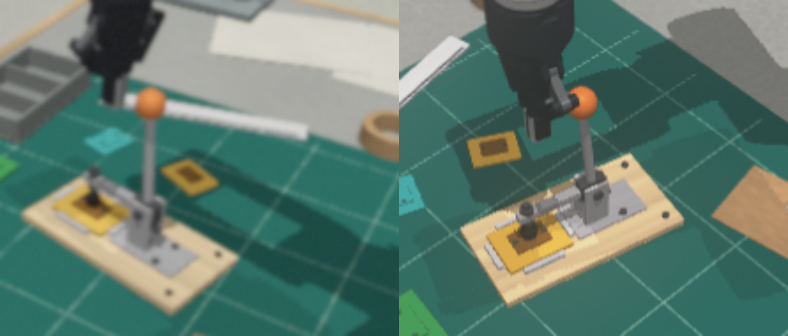

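View pics/wrist12.png

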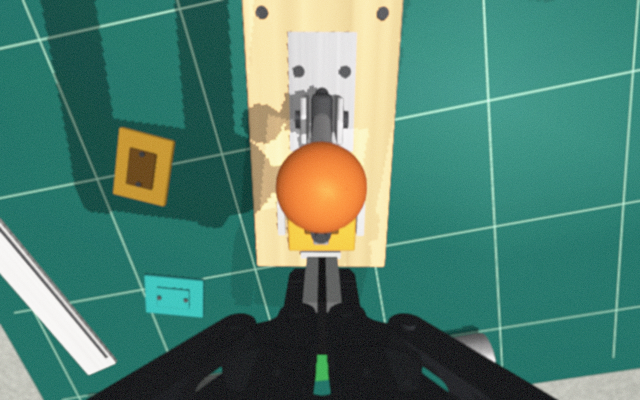

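Emit:
play_rows --pt "0 1.5 0 0" --pt "0 1.2 0 0" --pt "0 1.0 0 0" --pt "0 1.0 0 0" --pt "0.1 1.0 0 0" --pt "0.15 1.0 0 0" --pt "0.2 1.0 0 0" --pt "0.3 1.0 0 0"

```text
t: 17.25
eef_pos: [0.5459, -0.1326, 0.3383]
tcp_rot: [-0.45, 0.546, 0.448, 0.547]
wrist_force: [3.0, -0.5, 2.4]
width: 0.002
```

```bash
python3 st.py 13
```

```text
17.25 [ 0.54586176 -0.13259075  0.33826478] [ 2.97161526 -0.49374216  2.39978083] 0.0020937551729418983
rel pin x,z,lat mm -24.79820921543416 124.2647765614657 -4.181043036677644 r 126.71497888633151 q 1.0302855448168096
```

View pics/m13.png

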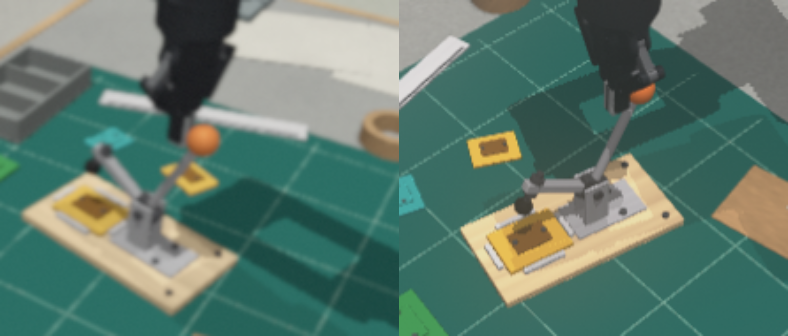

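Emit:
play_rows --pt "0.5 0.9 0 0" --pt "0.6 0.9 0 0" --pt "0.6 0.8 0 0" --pt "0.7 0.8 0 0" --pt "0.7 0.7 0 0" --pt "0.7 0.6 0 0" --pt "0 0 0 0" --pt "0 0 0 0"

```text
t: 18.2
eef_pos: [0.4998, -0.1234, 0.2991]
tcp_rot: [-0.449, 0.547, 0.449, 0.546]
wrist_force: [0.5, 0.9, 0.6]
width: 0.001
```

```bash
python3 st.py 14
```

```text
18.2 [ 0.49978153 -0.12340139  0.29911563] [0.46116101 0.87067872 0.63215889] 0.0014904379230895632
rel pin x,z,lat mm -71.78564814449497 85.11562593550411 -4.10584455347719 r 111.34562882267942 q 0.5266135083743464
```

View pics/m14.png

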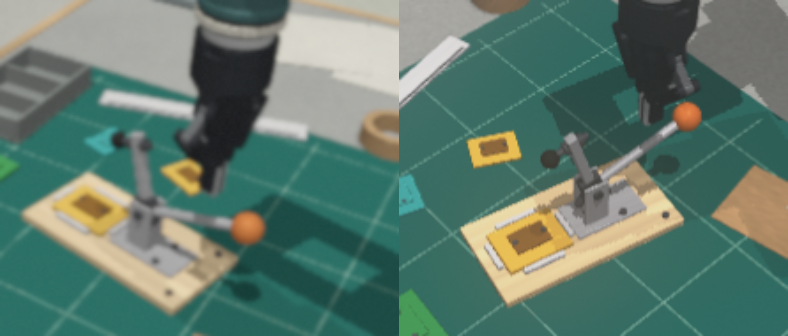

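The clamp sprang open. I'll lift clear and check it.

Emit:
play_rows --pt "-1 0 0 0" --pt "-2 0 0 0" --pt "-3 0 0 0" --pt "-3 0 0 0" --pt "-2 2 2 0" --pt "0 3 3 0" --pt "0 3 3 0" --pt "0 2 2 0"

```text
t: 19.15
eef_pos: [0.4194, -0.0042, 0.4103]
tcp_rot: [-0.449, 0.546, 0.449, 0.547]
wrist_force: [-0.7, 0.0, -0.1]
width: -0.002
```

Emit:
play_rows --pt "0 0 2 0" --pt "0 0 2 0" --pt "0 0 2 0" --pt "0 0 0 0" --pt "0 0 0 0" --pt "0 0 0 0" --pt "0 0 0 0" --pt "0 0 0 0"

```text
t: 19.95
eef_pos: [0.4328, 0.0524, 0.4093]
tcp_rot: [-0.448, 0.547, 0.448, 0.547]
wrist_force: [0.6, 0.8, 1.6]
width: 0.001
```

```bash
python3 st.py 15; python3 - <<'E'
from h import *
S=dict(np.load("pics/scene0.npz"));T=dict(np.load("pics/side0.npz"))
P={}
for n,d in(("scene",S),("side",T)):
    d["color"]=cv2.imread(f"pics/{n}15.png")[:,:,::-1].copy();b=blobs(d,(5,150,120),(14,255,255),15)[1];print(n,b);
    P[n]=[min(b,key=lambda q:q[2][1])[2]][0]
    print(blobs(d,(20,150,130),(28,255,255))[1])
k,e=tri(ray(S,P["scene"]),ray(T,P["side"]));x=(k-[.571,-.1333,.062])
print(k,e,"q",np.arctan2(44,-123)-np.arctan2(x[2],x[:2]@[.981,-.194]))
a=cv2.imread("pics/scene15.png")[90:215,245:405];cv2.imwrite("pics/f15.png",cv2.resize(a,(720,562),interpolation=cv2.INTER_CUBIC))
E
```

```text
19.95 [0.43276662 0.05243988 0.40930972] [0.57435853 0.80788617 1.63739404] 0.0008022943077374687
rel pin x,z,lat mm -171.6404836807581 195.30972401763944 155.39354754216757 r 260.0121995868868 q 0.5062726506429218
scene [(180, [375, 98, 16, 15], [382.79, 105.21]), (288, [535, 234, 19, 19], [544.01, 242.81])]
[(280, [259, 115, 30, 19], [273.3, 124.74]), (604, [270, 159, 48, 35], [293.01, 176.53])]
side [(140, [421, 202, 14, 13], [427.24, 208.17]), (283, [299, 331, 19, 20], [308.22, 340.73])]
[(34, [393, 179, 15, 11], [399.32, 184.91]), (77, [343, 191, 23, 15], [355.6, 199.47])]
[ 0.45155572 -0.11206829  0.1072703 ] 0.0014880043862364066 q 0.013677800025186038
```

View pics/f15.png

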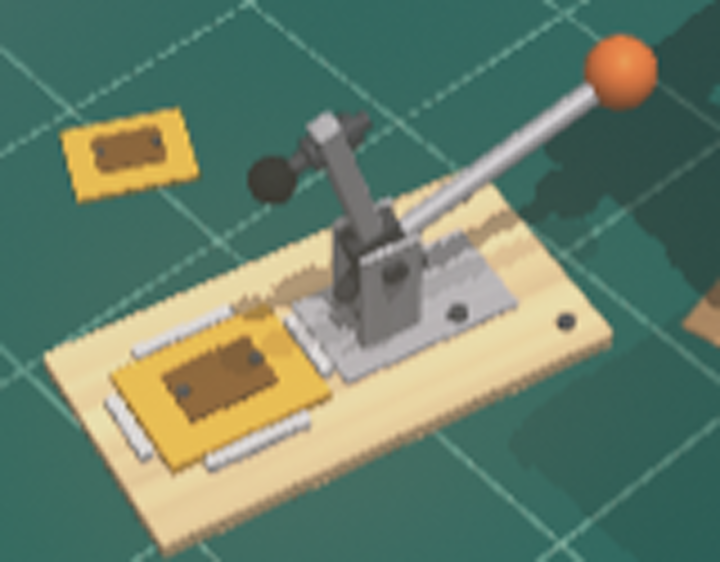

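View pics/scene15.png

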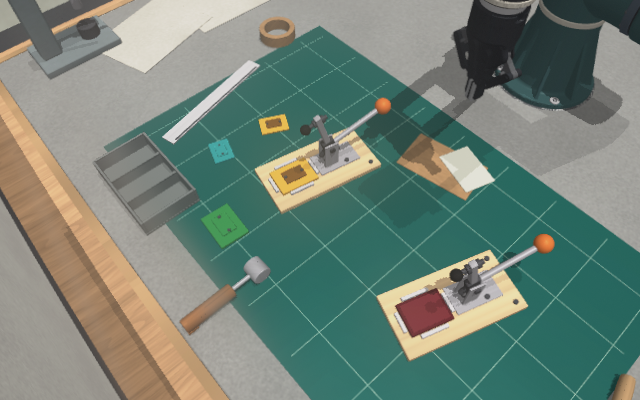

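The knob is back at its starting pixel (383,105), the board is in its nest at (293,176), and the other jig is unchanged.

```bash
python3 -c "
from cell import ctrl
print(ctrl.close_job())"
```

```text
the job is handed in; nothing more can be done
None
```

The brass plate was pressed and the clamp is fully open again, with the yellow board still in its nest. I handed the job in at about 20 s of the 54 s allowed.

- **Closing:** I swung the clamp by its orange knob over centre. Near the end the knob slipped out of the pinch, and the spring finished closing it. I measured the lever at about 1.32 rad and saw the foot on the brass. I left it pressing, with the gripper clear, from about 7.4 s to 11.8 s.
- **Opening:** I pinched the knob again, but it slipped out and the clamp stayed shut. I then pushed the knob from the nest side with the shut fingers until the spring took it fully open.
- **Last checks:**
  - The knob is back within a pixel of where it started, which reads as 0.01 rad.
  - The board is in the nest where it was.
  - The other jig's knob has not moved.
  - The gripper is well clear. The highest wrist force I read was about 9 N, at the end of moves only.
- **Not checked directly:** I took the pressing from the lever angle and the pictures; the force on the brass was not measured.

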